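Unlock the bench stand and hold its arm up off the ball

TASK

The hinged steel arm of the small bench stand is parked on its ball and locked. Pull the black locking plug straight up out of its socket against its detent, and set it down gently on the worktop clear of the stand; then take the black fin of the latch on the arm's end, pull the latch sideways towards the empty socket against its spring, and lift the arm's end off the ball by at least 5 cm. Finish while holding the arm up, still and in the gripper, with the plug left lying or standing on the worktop; leave the cup, the timer and the bottle alone.

Things in the scene. Friction and masses are not known exactly. Their poses are not given: they have to be found in the camera images.
- stand: Fixed metal stand, T-shaped in plan, 153 x 262 mm. Origin: underside, under the arm. y points along the arm from the hinge (y = -120 mm) to the ball (x = 0, y = 90 mm; 28 mm across, top at z = 54 mm); the -x side, turned roughly to the robot, has the socket; z up. Base plate 8 mm thick; hooked keeper at x = 51 to 73, y = 90 mm, 47 mm high, catches the latch's toe. Hinge cheeks 56 mm high.
- socket (a point): Mouth of the square socket, a grey block 40 x 40 mm whose top is 40 mm above the worktop; on the stand at x = -60, y = 90, z = 40 mm. Hole 15.5 mm square, 28 mm deep, straight down.
- plug_mid (a point): Mid-point of the loose plug, 76 mm long, 60 g; z along it, up when seated; x, y as the stand's at the start. Black grip 20 (x) x 24 (y) mm, from 12 mm below this point to 38 above (top 90 mm over the worktop when seated); steel blade 14 x 14 mm, ends 38 mm below it. A sprung pin in the socket's wall holds it: about 10 to 16 N upward frees it within 4 mm. Seated, it blocks the latch.
- boom_hinge (a point): Point on the arm's hinge axis, midway between the cheeks, 45 mm above the worktop; the axis is horizontal, along the stand's x.
- boom (a joint): Arm's hinge angle, rad: 0 = parked on the ball, grows as the ball end rises, up to 0.8. Arm 0.45 kg, 50 mm wide at its end; it falls when let go (about 3 N lifts it at the fin).
- boom_end (a point): Top of the arm's ball end, over the ball: 62 mm above the worktop when parked, 210 mm from the hinge axis along y. Its axes are the arm's: x along the hinge axis, y along the arm.
- latch (a joint): How far the sprung latch is pulled, m: 0 = locked, stop at 0.014, motion along the stand's -x (towards the socket). Free of the keeper from 0.011; the seated plug stops it after 2 to 6 mm. Spring 5 N at 0, 10 N at the stop; it returns when let go.
- fin (a point): Grip point of the latch's upright black fin: 12 mm thick (stand's x), 26 mm wide (y), from 24 mm below this point to 18 above; 93 mm over the worktop when parked. It stands on a steel plate 22 mm wide that reaches 48 mm to the -x side (2 mm before the plug's grip) and 48 mm to the +x side, where a stem goes down to a toe under the keeper. Fin rides on the arm; lift the arm by it.
- cup: Bystander: clear specimen cup with an orange lid, 64 mm across, 63 mm high; origin under its centre.
- timer: Bystander: white bench timer, 38 x 64 x 61 mm; origin under its centre.
- bottle: Bystander: small brown bottle with a black cap, 34 mm across, 75 mm high; origin under its centre.

How it is judged:
By the outcome, as a careful person would: the job done as asked, in the order asked, and still so for the second after the job is handed in, while the arm keeps its last pose, push and grip.
It also fails if it takes over 48 s, if anything falls off the work surface, if the arm or the gripper's body presses on something with over 40 N, if the wrist force passes 120 N, or if a joint passes its speed limit or range.

ROBOT

A 6-joint arm with a two-finger parallel gripper is mounted at the origin on a cart in front of the work surface, level with it; the furniture and walls round the work are solid. World frame = base frame: x ahead of the robot, y to its left, z up, the work surface at z = 0. Lengths are in m, angles in degrees, forces in N, time in s.
With the tool pointing down it reaches from about 0.25 to 0.725 m from the base axis. Payload 9.7 kg.
Tool frame: the origin (TCP) lies at the very end of the fingers, on their centre line; the grasp point (between the pads) lies grasp_offset behind it (grasp_offset is the distance from the TCP to the grasp point, in m); z points along the fingers, y is the line along which they close (so a half turn about z gives the same grasp; the last joint's range is limited). The gripper opens to 85 mm and grips with 20 to 120 N. Pads are 22 mm wide; open, the fingers measure 114 mm over their backs; the gripper's body (76 mm by 85 mm) begins 54 mm behind the grasp point. The pads swing forward as they close: fully open they stand 13 mm farther back than shut.
Start: joints at [-70.13, 4.979, 10.078, 95.1, 0, 90], TCP at [0.187, -0.517, 0.231] pointing down, gripper open.
Joint ranges: [-179.16, 179.16], [-48.56, 103.87], [-65.8, 70.77], [-126.05, 130.52], [-82.76, 87.17], [-180, 180]. Speed limits (degrees/s): [127.2, 127.2, 147.25, 180, 180, 180].

INTERFACE

Orientations are given as [roll, pitch, yaw] about the fixed x, y, z axes, in that order (R = Rz(yaw) Ry(pitch) Rx(roll)).
In Python, from workcell import get_obs, camera, calibration, job_done, recognise, cut_out, mark_of, grasp_offset gives the robot as it stands.
- The arm moves only by the tool servo_tool, never from a script. Its argument "moves" is a list of rows, each a list of 3 entries, a list of its own where there are three numbers: the turn, a rotation vector about the tool's x, y, z in degrees, then the shift along the tool's x, y, z in m, then the opening in per cent of the stroke, from 0 (shut) to 100 (fully open). In form: [[[ax, ay, az], [x, y, z], claw], ...]. A call has 1 to 12 rows; each row shifts and turns the commanded pose from where the row before left it, along the tool's axes as they then stand; what a row does not reach is not made up. A row lasts 1/10 s, in which the tool goes at most 50 mm and 8.59 degrees, less where a joint would pass 70% of its speed; a pose out of reach is approached as far as the arm can. A call is refused whole if a number of a shift passes 0.05 or a number of a turn 8.59, either way. A call with a gripper value outside its range is refused whole. The fingers move at their own pace and stop on an object; "force" is the grip in N (left out, the last holds). Time passes only in rows, so rows that do not move let the fingers close. It gives the time, the measured TCP pose, the force, the opening and the grip force at its end, in the units of the state.
- get_obs(): the state, without advancing time (a new reading comes with each control period).
- camera(name): name is "scene" or "top"; returns (picture, depth): 480x640x3 uint8, red, green, blue; 480x640 float32, m along the optical axis (not along the pixel's ray), 0 where there is no reading.
- calibration(name): a dict with "camera_matrix" (3x3 intrinsics, pixels), "R" (3x3) and "t" (3): a world point X has camera coordinates R X + t. Camera axes: x right, y down, z forward; pixel columns grow to the right and rows downward; lengths in m; the calibration is good to about 2 mm. A picture is of the moment at which its call begins. calibration takes no time and is no camera call.
- job_done(): hands the job in; it is judged then, once.
Trained networks look in the newest picture that a camera, given by its name, has taken for a name from the list of things; names that differ only in an ending like _2 or _b are one class to them, and where a whole thing is asked for, a point or a joint stands for the part that bears it (a point fixed in the world has none). Each returns a list of dicts, best first, with "score" (0 to 1); they miss things now and then, are a little off and sometimes report something else, mostly with a low value. They report only what shows in the picture. A call takes as long as a camera call.
- recognise(name, camera): "xyz" ([x, y, z] in m, in the coordinates of the camera as it stood for that picture, good to about 4 mm: the middle of the surface that is visible of it).
- cut_out(name, camera): "mask" (480x640 bool, what is visible of it).
- mark_of(name, camera): "xyz" ([x, y, z] in m, in the coordinates of the camera as it stood for that picture, good to about 4 mm: a listed point, or the origin of a listed thing).
The state is a dict: "time": time; "q": joint angles; "qd": joint speeds; "joint_efforts": joint torques, N m; "ee_pos": TCP position; "tcp_rot": TCP orientation; "wrist_force": force on the tool from outside, world axes, zero at the start; "torque": the same for the moment, N m; "opening": finger opening in m; "grasp_force": force on a finger pad.
Only numpy, scipy, OpenCV 4.12 (cv2) and the standard library are available. Lean on these libraries where they do the work, as an engineer would, in place of code of your own. Each camera call takes 0.05 s, during which the arm holds its last target. There are 200 camera calls.

## Working session

There is one attempt and no reset: what is moved stays moved. The work goes in short steps, Python scripts to look and compute and a tool call to move; the robot and the scene stay as the last step left them, time stands still between calls to the robot, and variables do not carry over. Pictures are saved under pics/ and viewed, at most 10 in all, crops included, and the job is handed in when it is done.

Besides the shell and the picture viewer there is one more tool, called after "Request:" by a JSON object that holds its "api" and its "payload". servo_tool: Moves the arm, as the interface text tells. Its arguments: {"type":"object","properties":{"moves":{"type":"array"},"force":{"type":"number"}},"required":["moves"]}

```bash
mkdir -p pics; cat > h.py <<'E'
import numpy as np, cv2
from workcell import *
def w(name,cam,f=mark_of):
    c=calibration(cam);R=np.array(c["R"]);t=np.array(c["t"])
    return [(np.round(R.T@(np.array(d["xyz"])-t),4).tolist(),round(d["score"],2)) for d in f(name,cam)[:2]]
def cloud(cam,mask,depth):
    c=calibration(cam);K=np.array(c["camera_matrix"]);R=np.array(c["R"]);t=np.array(c["t"])
    v,u=np.nonzero(mask&(depth>0));z=depth[v,u]
    P=np.stack([(u-K[0,2])/K[0,0]*z,(v-K[1,2])/K[1,1]*z,z],1)
    return (P-t)@R
E
python3 - <<'E'
from h import *
o=get_obs();print(o["ee_pos"],o["tcp_rot"],o["opening"],o["time"],grasp_offset, o["wrist_force"])
ims=[]
for c in("scene","top"):
    im,d=camera(c);np.savez(f"{c}.npz",im=im,d=d);ims.append(im)
    cv2.imwrite(f"pics/{c}0.png",im[:,:,::-1])
    for n in["stand","socket","plug_mid","boom_hinge","boom_end","fin","cup","timer","bottle"]: print(c,n,w(n,c))
    print("campos",-np.array(calibration(c)["R"]).T@calibration(c)["t"])
E
```

```text
[ 0.18685461 -0.5170354   0.23057549] [-1.79923945e+02  1.59820132e-03  1.98704428e+01] 0.08550056304894978 0.0 0.0187 [0.82995803 0.73397725 0.02888399]
scene stand [([0.4672, -0.3898, 0.0044], 0.78)]
scene socket [([0.453, -0.284, 0.0463], 0.86)]
scene plug_mid [([0.4503, -0.286, 0.0533], 0.67)]
scene boom_hinge []
scene boom_end [([0.5097, -0.3091, 0.0602], 0.67)]
scene fin [([0.5051, -0.3099, 0.0923], 0.9), ([0.4541, -0.2832, 0.0425], 0.3)]
scene cup [([0.5951, -0.4835, 0.0016], 0.58)]
scene timer [([0.4473, -0.6406, -0.0], 0.76)]
scene bottle [([0.5326, 0.1329, 0.0024], 0.67)]
campos [-0.02803501  0.67942732  0.78455222]
top stand [([0.474, -0.3913, -0.0022], 0.72)]
top socket [([0.4543, -0.283, 0.0398], 0.7)]
top plug_mid []
top boom_hinge [([0.4203, -0.4995, 0.0472], 0.91)]
top boom_end [([0.512, -0.3061, 0.0621], 0.83)]
top fin [([0.5103, -0.3094, 0.0942], 0.61)]
top cup [([0.5923, -0.4865, 0.0009], 0.78)]
top timer [([0.4369, -0.6369, 0.0001], 0.6)]
top bottle []
campos [ 0.32180898 -0.24921986  1.18035942]
```

```bash
python3 - <<'E'
from h import *
# fit stand yaw/pos by points
mod=np.array([[-60,90],[0,90],[0,90],[0,-120],[0,0],[-60,90]])/1000
obs=np.array([[.4537,-.2835],[.511,-.3076],[.508,-.3096],[.4203,-.4995],[.4706,-.3905],[.4503,-.286]])
mc,oc=mod.mean(0),obs.mean(0)
H=(mod-mc).T@(obs-oc);a=np.arctan2(H[0,1]-H[1,0],H[0,0]+H[1,1]);R=np.array([[np.cos(a),-np.sin(a)],[np.sin(a),np.cos(a)]])
t=oc-R@mc;print("yaw",np.degrees(a),"t",t);print(np.round((R@mod.T).T+t-obs,4))
for n in["plug_mid","fin"]:
  for c in("top","scene"):
    im,_=camera(c);r=cut_out(n,c)
    if not r: print(n,c,None);continue
    z=np.load(c+".npz");P=cloud(c,r[0]["mask"],z["d"])
    L=(P[:,:2]-t)@R; 
    zt=np.percentile(P[:,2],97);m=P[:,2]>zt-.006
    print(n,c,r[0]["score"],len(P),"ztop",zt,"top xy mid",P[m,:2].mean(0),"local min/max",np.percentile(L[m],3,axis=0),np.percentile(L[m],97,axis=0))
    q=cv2.minAreaRect((P[m,:2]*1000).astype(np.float32));print(q)
E
python3 - <<'E'
import cv2
a=cv2.imread('pics/scene0.png');b=cv2.imread('pics/top0.png')
cv2.imwrite('pics/both.png',cv2.resize(cv2.vconcat([a,b]),(450,600)) if 0 else cv2.resize(cv2.hconcat([a,b]),(800,300)))
E
```

```text
yaw -24.516944719618348 t [ 0.47058161 -0.39080946]
[[-0.0004 -0.0005]
 [-0.0031 -0.0013]
 [-0.0001  0.0007]
 [ 0.0005 -0.0005]
 [-0.     -0.0003]
 [ 0.003   0.002 ]]
plug_mid top 0.74 516 ztop 0.0624542278608746 top xy mid [ 0.4439841  -0.63723896] local min/max [ 0.06110621 -0.26088501] [ 0.09597523 -0.2098444 ]
((443.9736633300781, -637.71142578125), (13.638827323913574, 63.01917266845703), 7.771624565124512)
plug_mid scene 0.72 255 ztop 0.09263673050023463 top xy mid [ 0.45266722 -0.28215516] local min/max [-0.0703628  0.0799344] [-0.05060713  0.10295605]
((454.0550231933594, -283.3248291015625), (26.508840560913086, 22.780284881591797), 61.34096908569336)
fin top 0.9 344 ztop 0.11248237998939525 top xy mid [ 0.50882937 -0.3085731 ] local min/max [-0.00429391  0.08032719] [0.00618281 0.10042343]
((509.04931640625, -308.9236145019531), (21.320640563964844, 11.164046287536621), 69.56441497802734)
fin scene 0.84 285 ztop 0.1114563534735773 top xy mid [ 0.50589992 -0.30670738] local min/max [-0.00655544  0.08220538] [0.00185529 0.10093246]
((505.0412902832031, -307.4559631347656), (20.31359100341797, 10.838042259216309), 84.40509033203125)
```

View pics/scene0.png

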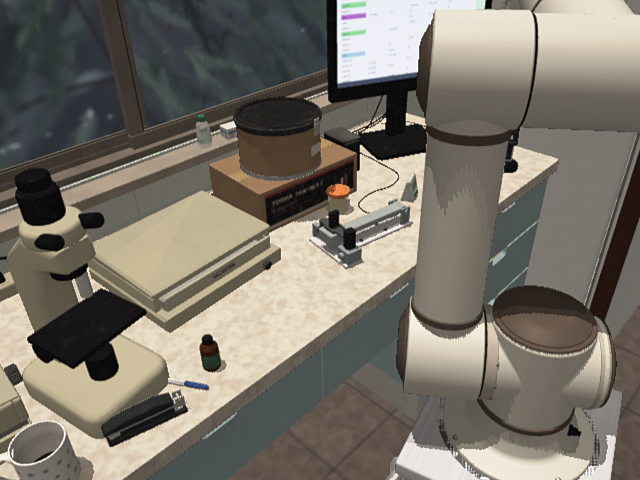

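View pics/top0.png

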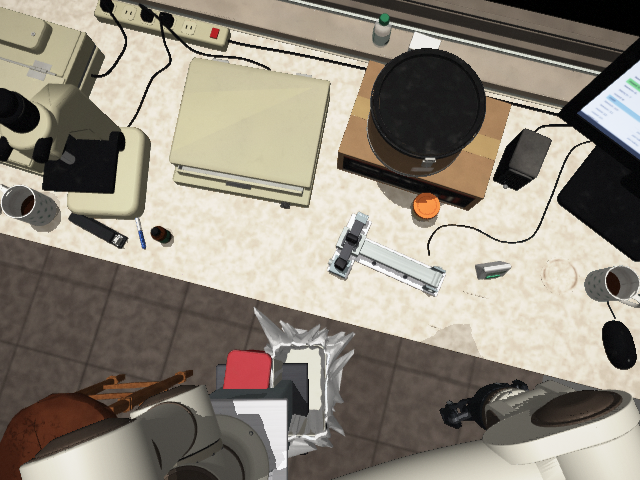

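The scene view shows the plug at about (348,240), the fin at (334,218) and the bottle far left. The top view shows the plug at (340,264), the fin at (352,238), and free worktop around (275,235). The networks agree with both pictures: stand yaw is −24.5°, plug at (0.453,−0.284), fin at (0.508,−0.309). I'll turn the tool to yaw 155.5° first.

Request:
{"api": "servo_tool", "payload": {"moves": [[[0,0,-8.5],[0,0,0],100],[[0,0,-8.5],[0,0,0],100],[[0,0,-8.5],[0,0,0],100],[[0,0,-8.5],[0,0,0],100],[[0,0,-8.5],[0,0,0],100],[[0,0,-8.5],[0,0,0],100],[[0,0,-8.5],[0,0,0],100],[[0,0,-8.5],[0,0,0],100],[[0,0,-8.5],[0,0,0],100],[[0,0,-8.5],[0,0,0],100],[[0,0,-8.5],[0,0,0],100],[[0,0,-8.5],[0,0,0],100]], "force": 60}}

```text
time: 2.6
ee_pos: [0.1869, -0.5172, 0.2313]
tcp_rot: [-180.0, -0.0, 122.2]
wrist_force: [0.2, 0.7, 0.4]
opening: 0.0854
grasp_force: 0.0
```

Request:
{"api": "servo_tool", "payload": {"moves": [[[0,0,-8.4],[0,0,0],100],[[0,0,-8.4],[0,0,0],100],[[0,0,-8.4],[0,0,0],100],[[0,0,-8.4],[0,0,0],100],[[0,0,0],[0,0,0],100],[[0,0,0],[0,0,0],100]]}}

```text
time: 3.2
ee_pos: [0.1869, -0.5173, 0.2313]
tcp_rot: [180.0, -0.0, 155.2]
wrist_force: [0.1, 0.4, -0.3]
opening: 0.0856
grasp_force: 0.0
```

```bash
cat >> h.py <<'E'
from scipy.spatial.transform import Rotation as Ro
def to(tgt):
    o=get_obs();R=Ro.from_euler("xyz",o["tcp_rot"],degrees=True).as_matrix()
    d=R.T@(np.array(tgt)-o["ee_pos"]);print("t",round(o["time"],2),"pos",np.round(o["ee_pos"],4),"rpy",np.round(o["tcp_rot"],2),"q",np.round(o["q"],1),"F",np.round(o["wrist_force"],1),"open",round(o["opening"],4),"g",o["grasp_force"]);print("tool shift",np.round(d,4))
E
python3 -c "
from h import *
to([.4533,-.284,.19])"
```

```text
t 3.2 pos [ 0.1869 -0.5173  0.2313] rpy [180.    -0.   155.22] q [-70.1   5.   10.1  95.1  -0.  -45.3] F [ 0.1  0.4 -0.3] open 0.0856 g 0.0
tool shift [-0.1441  0.3234  0.0413]
```

Request:
{"api": "servo_tool", "payload": {"moves": [[[0,0,0],[-0.0144,0.0323,0.004],100],[[0,0,0],[-0.0144,0.0323,0.004],100],[[0,0,0],[-0.0144,0.0323,0.004],100],[[0,0,0],[-0.0144,0.0323,0.004],100],[[0,0,0],[-0.0144,0.0323,0.004],100],[[0,0,0],[-0.0144,0.0323,0.004],100],[[0,0,0],[-0.0144,0.0323,0.004],100],[[0,0,0],[-0.0144,0.0323,0.004],100],[[0,0,0],[-0.0144,0.0323,0.004],100],[[0,0,0],[-0.0144,0.0323,0.004],100],[[0,0,0],[0,0,0],75],[[0,0,0],[0,0,0],75]]}}

```text
time: 4.4
ee_pos: [0.4523, -0.2827, 0.1911]
tcp_rot: [-180.0, -0.0, 155.4]
wrist_force: [-0.6, -1.1, 1.1]
opening: 0.0641
grasp_force: 0.0
```

```bash
python3 -c "
from h import *
im,d=camera('top');cv2.imwrite('pics/t1.png',cv2.resize(im[180:320,260:460,::-1],(800,560)))
for c in('scene','top'):
    if c=='scene': camera(c)
    for n in('plug_mid','fin','socket'): print(c,n,w(n,c))
to([.4533,-.284,.053])"
```

```text
scene plug_mid [([0.451, -0.2859, 0.0558], 0.8)]
scene fin [([0.5082, -0.3095, 0.092], 0.65)]
scene socket [([0.4529, -0.2859, 0.0455], 0.65)]
top plug_mid []
top fin []
top socket []
t 4.8 pos [ 0.4517 -0.2837  0.1915] rpy [-1.8000e+02  2.0000e-02  1.5539e+02] q [-32.1   2.    2.6  90.5  -0.   -7.5] F [-0.5 -0.  -0.3] open 0.0642 g 0.0
tool shift [-0.0015  0.0004  0.1385]
```

Request:
{"api": "servo_tool", "payload": {"moves": [[[0,0,0],[-0.0012,0,0.025],75],[[0,0,0],[0,0,0.025],75],[[0,0,0],[0,0,0.025],75],[[0,0,0],[0,0,0.02],75],[[0,0,0],[0,0,0.02],75],[[0,0,0],[0,0,0.015],75],[[0,0,0],[0,0,0.008],75],[[0,0,0],[0,0,0],75],[[0,0,0],[0,0,0],75]]}}

```text
time: 5.7
ee_pos: [0.4534, -0.2839, 0.054]
tcp_rot: [-180.0, 0.0, 155.5]
wrist_force: [0.0, 0.6, 0.7]
opening: 0.0641
grasp_force: 0.0
```

Request:
{"api": "servo_tool", "payload": {"moves": [[[0,0,0],[0,0,0],40],[[0,0,0],[0,0,0],40],[[0,0,0],[0,0,0],35],[[0,0,0],[0,0,0],30],[[0,0,0],[0,0,0],25],[[0,0,0],[0,0,0],15],[[0,0,0],[0,0,0],10],[[0,0,0],[0,0,0],10]]}}

```text
time: 6.5
ee_pos: [0.4534, -0.2839, 0.0539]
tcp_rot: [-180.0, 0.1, 155.5]
wrist_force: [-1.3, -0.4, 6.4]
opening: 0.0243
grasp_force: 58.8
```

Request:
{"api": "servo_tool", "payload": {"moves": [[[0,0,0],[0,0,-0.001],0],[[0,0,0],[0,0,-0.002],0],[[0,0,0],[0,0,-0.002],0],[[0,0,0],[0,0,-0.003],0],[[0,0,0],[0,0,-0.004],0],[[0,0,0],[0,0,-0.008],0],[[0,0,0],[0,0,-0.01],0],[[0,0,0],[0,0,-0.015],0],[[0,0,0],[0,0,-0.02],0],[[0,0,0],[0,0,-0.02],0],[[0,0,0],[0,0,-0.02],0],[[0,0,0],[0,0,0],0]]}}

```text
time: 7.7
ee_pos: [0.4542, -0.2842, 0.1626]
tcp_rot: [-180.0, 0.3, 155.5]
wrist_force: [-0.1, -0.8, -1.1]
opening: 0.0245
grasp_force: 61.0
```

```bash
python3 -c "
from h import *
im,d=camera('scene');cv2.imwrite('pics/s2.png',cv2.resize(im[120:300,240:480,::-1],(800,600)))
for n in('plug_mid','fin'): print(n,w(n,'scene'))
to([.48,-.15,.16])
# flatness of the place area
im,d=camera('top');P=cloud('top',np.ones(d.shape,bool),d)
for x in(.42,.45,.48,.51):
  print(x,[round(float(np.abs(P[(abs(P[:,0]-x)<.02)&(abs(P[:,1]-y)<.02),2]).max()),3) if ((abs(P[:,0]-x)<.02)&(abs(P[:,1]-y)<.02)).any() else None for y in(-.2,-.17,-.14,-.11,-.08)])"
```

```text
plug_mid [([0.4525, -0.2866, 0.1608], 0.81)]
fin [([0.5066, -0.3095, 0.0898], 0.85), ([0.4671, -0.3914, 0.0031], 0.46)]
t 7.85 pos [ 0.4531 -0.2835  0.1582] rpy [ 1.7999e+02 -1.0000e-02  1.5548e+02] q [-32.    2.   -1.2  86.9   0.   -7.5] F [-0.5  0.7 -1.4] open 0.0247 g 61.02240454405546
tool shift [ 0.0309  0.1327 -0.0017]
0.42 [0.638, None, None, 0.003, 0.006]
0.45 [0.638, None, 0.004, 0.007, 0.007]
0.48 [None, None, 0.005, 0.007, 0.007]
0.51 [None, None, 0.006, 0.006, 0.007]
```

View pics/s2.png

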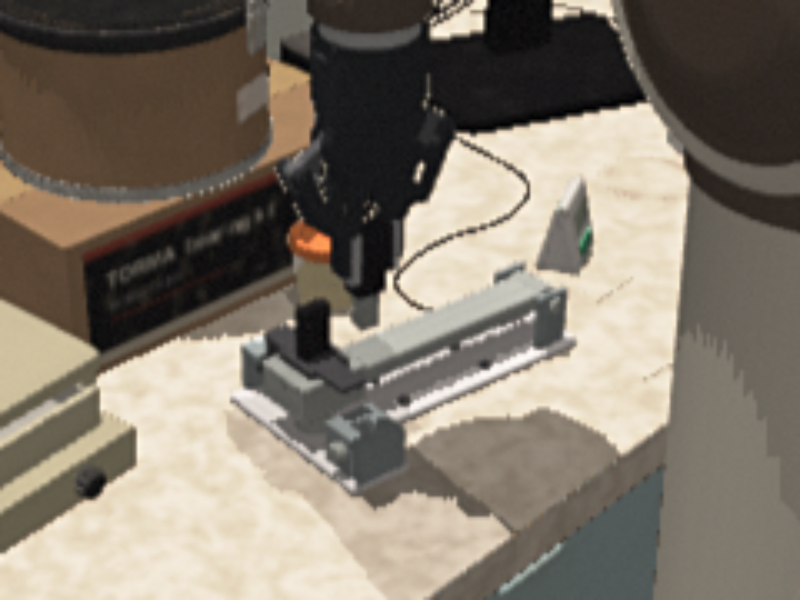

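The plug is out and hanging in the gripper (blade tip at about (365,305)), and the latch is still locked. I'll carry it to the free area at (0.47, −0.14).

Request:
{"api": "servo_tool", "payload": {"moves": [[[0,0,0],[0.0074,0.0229,0],0],[[0,0,0],[0.0074,0.0229,0],0],[[0,0,0],[0.0074,0.0229,0],0],[[0,0,0],[0.0074,0.0229,0],0],[[0,0,0],[0.0074,0.0229,0],0],[[0,0,0],[0.0074,0.0229,0],0],[[0,0,0],[0,0,0.025],0],[[0,0,0],[0,0,0.025],0],[[0,0,0],[0,0,0.025],0],[[0,0,0],[0,0,0.018],0],[[0,0,0],[0,0,0.009],0],[[0,0,0],[0,0,0],0]]}}

```text
time: 9.1
ee_pos: [0.4687, -0.1399, 0.0548]
tcp_rot: [-180.0, -0.2, 155.5]
wrist_force: [-0.9, 0.0, -0.1]
opening: 0.0237
grasp_force: 61.1
```

```bash
python3 -c "
from h import *
im,d=camera('scene');print(w('plug_mid','scene'))
r=cut_out('plug_mid','scene')
P=cloud('scene',r[0]['mask'],d);print(r[0]['score'],np.percentile(P,[2,50,98],axis=0))
to([.47,-.14,.043])"
```

```text
[([0.4692, -0.1396, 0.0556], 0.73)]
0.7 [[ 0.45615014 -0.14940381  0.01738786]
 [ 0.46282912 -0.13714038  0.05836193]
 [ 0.47725236 -0.12605297  0.09320577]]
t 9.25 pos [ 0.4702 -0.1404  0.0572] rpy [1.7999e+02 7.0000e-02 1.5547e+02] q [-16.6  -2.9 -17.2  75.6   0.    7.9] F [ 0.3  1.  -0.5] open 0.0242 g 61.05441648513079
tool shift [0.0004 0.0003 0.0142]
```

Request:
{"api": "servo_tool", "payload": {"moves": [[[0,0,0],[0,0,0.006],0],[[0,0,0],[0,0,0.004],0],[[0,0,0],[0,0,0.002],0],[[0,0,0],[0,0,0.001],0],[[0,0,0],[0,0,0],0]]}}

```text
time: 9.75
ee_pos: [0.4697, -0.1402, 0.0432]
tcp_rot: [-180.0, -0.0, 155.5]
wrist_force: [0.1, -0.3, -0.9]
opening: 0.024
grasp_force: 61.0
```

Request:
{"api": "servo_tool", "payload": {"moves": [[[0,0,0],[0,0,0.001],0],[[0,0,0],[0,0,0],0]]}}

```text
time: 9.95
ee_pos: [0.4698, -0.1403, 0.0423]
tcp_rot: [180.0, 0.0, 155.5]
wrist_force: [-0.1, 0.4, 0.7]
opening: 0.024
grasp_force: 61.0
```

Request:
{"api": "servo_tool", "payload": {"moves": [[[0,0,0],[0,0,0.001],0],[[0,0,0],[0,0,0],0]]}}

```text
time: 10.15
ee_pos: [0.4698, -0.1403, 0.0412]
tcp_rot: [180.0, -0.0, 155.5]
wrist_force: [0.4, -0.5, 0.3]
opening: 0.0243
grasp_force: 61.0
```

Request:
{"api": "servo_tool", "payload": {"moves": [[[0,0,0],[0,0,0.001],0],[[0,0,0],[0,0,0],0]]}}

```text
time: 10.35
ee_pos: [0.4697, -0.1403, 0.0401]
tcp_rot: [-180.0, -0.0, 155.5]
wrist_force: [0.0, 0.6, 0.0]
opening: 0.0239
grasp_force: 61.0
```

Request:
{"api": "servo_tool", "payload": {"moves": [[[0,0,0],[0,0,0.0005],0],[[0,0,0],[0,0,0],0]]}}

```text
time: 10.55
ee_pos: [0.4698, -0.1403, 0.0399]
tcp_rot: [180.0, 0.0, 155.5]
wrist_force: [-0.8, -0.7, 0.9]
opening: 0.0244
grasp_force: 61.3
```

Request:
{"api": "servo_tool", "payload": {"moves": [[[0,0,0],[0,0,0.0007],0],[[0,0,0],[0,0,0],0]]}}

```text
time: 10.75
ee_pos: [0.47, -0.1403, 0.0399]
tcp_rot: [180.0, 0.0, 155.5]
wrist_force: [-2.4, 0.8, 7.1]
opening: 0.0244
grasp_force: 61.8
```

Request:
{"api": "servo_tool", "payload": {"moves": [[[0,0,0],[0,0,0.0005],0],[[0,0,0],[0,0,0],0]]}}

```text
time: 10.95
ee_pos: [0.4701, -0.1404, 0.0399]
tcp_rot: [180.0, 0.1, 155.5]
wrist_force: [-4.8, 0.8, 11.3]
opening: 0.0245
grasp_force: 62.2
```

Request:
{"api": "servo_tool", "payload": {"moves": [[[0,0,0],[0,0,-0.0009],0],[[0,0,0],[0,0,0],0],[[0,0,0],[0,0,0],32],[[0,0,0],[0,0,0],36],[[0,0,0],[0,0,0],40],[[0,0,0],[0,0,0],50],[[0,0,0],[0,0,0],60],[[0,0,0],[0,0,0],70],[[0,0,0],[0,0,0],80],[[0,0,0],[0,0,0],80]], "force": 20}}

```text
time: 11.95
ee_pos: [0.4698, -0.1403, 0.0395]
tcp_rot: [-180.0, -0.0, 155.5]
wrist_force: [1.0, 0.6, -0.3]
opening: 0.0678
grasp_force: 0.0
```

Request:
{"api": "servo_tool", "payload": {"moves": [[[0,0,0],[0,0,-0.01],80],[[0,0,0],[0,0,-0.02],80],[[0,0,0],[0,0,-0.025],80],[[0,0,0],[0,0,-0.025],80],[[0,0,0],[0,0,-0.025],80],[[0,0,0],[0,0,-0.03],80],[[0,0,0],[0,0,0],80]]}}

```text
time: 12.65
ee_pos: [0.4713, -0.1407, 0.1794]
tcp_rot: [179.9, 0.4, 155.5]
wrist_force: [0.8, 0.5, -0.2]
opening: 0.0685
grasp_force: 0.0
```

```bash
python3 -c "
from h import *
im,d=camera('scene');cv2.imwrite('pics/s3.png',cv2.resize(im[150:390,160:480,::-1],(800,600)))
for n in('plug_mid','fin','boom_end'): print(n,w(n,'scene'))
to([.508,-.309,.18])"
```

```text
plug_mid [([0.47, -0.138, 0.041], 0.61)]
fin [([0.5112, -0.3107, 0.0921], 0.94), ([0.5108, -0.3099, 0.0624], 0.29)]
boom_end [([0.5111, -0.3097, 0.0619], 0.95)]
t 12.85 pos [ 0.4695 -0.1402  0.1739] rpy [-1.7999e+02 -5.0000e-02  1.5547e+02] q [-16.6  -4.   -5.3  88.7   0.    7.9] F [ 0.  -0.7  1.1] open 0.0685 g 0.0
tool shift [-0.1051 -0.1376 -0.0062]
```

View pics/s3.png

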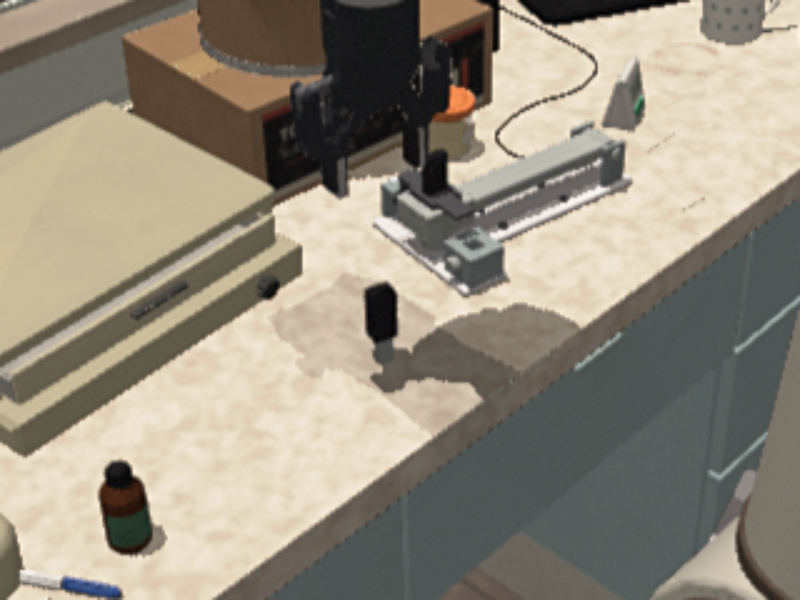

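The plug stands upright at about (380,320), well clear of the stand, and the socket is empty. Next I'll turn the tool so it closes along the stand's x.

Request:
{"api": "servo_tool", "payload": {"moves": [[[0,0,8.2],[0,0,0],65],[[0,0,8.2],[0,0,0],65],[[0,0,8.2],[0,0,0],65],[[0,0,8.2],[0,0,0],65],[[0,0,8.2],[0,0,0],65],[[0,0,8.2],[0,0,0],65],[[0,0,8.2],[0,0,0],65],[[0,0,8.2],[0,0,0],65],[[0,0,8.2],[0,0,0],65],[[0,0,8.2],[0,0,0],65],[[0,0,8.0],[0,0,0],65],[[0,0,0],[0,0,0],65]]}}

```text
time: 14.05
ee_pos: [0.4693, -0.1401, 0.1735]
tcp_rot: [-179.9, 0.0, 65.4]
wrist_force: [-0.4, 0.7, 0.5]
opening: 0.0554
grasp_force: 0.0
```

```bash
python3 -c "
from h import *
to([.509,-.309,.165])
z=np.load('top.npz');P=cloud('top',z['d']>0,z['d'])
a=np.radians(-24.5);L=(P[:,:2]-[.509,-.309])@np.array([[np.cos(a),-np.sin(a)],[np.sin(a),np.cos(a)]])
for x0 in(.04,.06,.08,.1,.12):
  m=(L[:,0]>x0)&(L[:,0]<x0+.02)&(abs(L[:,1])<.07);print(x0,P[m,2].max())
"
```

```text
t 14.05 pos [ 0.4693 -0.1401  0.1735] rpy [-1.799e+02  1.000e-02  6.535e+01] q [-16.6  -4.   -5.3  88.7  -0.   98. ] F [-0.4  0.7  0.5] open 0.0554 g 0.0
tool shift [-0.1369  0.1065  0.0083]
0.04 0.07219704565573247
0.06 0.054312393881352686
0.08 0.006909085061321844
0.1 0.0066869002277039225
0.12 0.005753556737198708
```

Request:
{"api": "servo_tool", "payload": {"moves": [[[0,0,0],[-0.0274,0.0213,0],65],[[0,0,0],[-0.0274,0.0213,0],65],[[0,0,0],[-0.0274,0.0213,0],65],[[0,0,0],[-0.0274,0.0213,0],65],[[0,0,0],[-0.0273,0.0213,0],65],[[0,0,0],[0,0,0],65],[[0,0,0],[0,0,0],65]]}}

```text
time: 14.75
ee_pos: [0.5094, -0.3093, 0.1733]
tcp_rot: [-179.9, -0.0, 65.6]
wrist_force: [-0.2, 0.8, 0.0]
opening: 0.0554
grasp_force: 0.0
```

```bash
python3 -c "
from h import *
im,d=camera('scene')
for n in('fin','boom_end','plug_mid'): print(n,w(n,'scene'))
to([.509,-.309,.076])"
```

```text
fin [([0.5093, -0.3093, 0.0928], 0.91)]
boom_end [([0.5086, -0.3095, 0.0568], 0.76)]
plug_mid [([0.4696, -0.1469, 0.042], 0.58)]
t 14.95 pos [ 0.5098 -0.3081  0.1747] rpy [ 1.800e+02 -1.000e-02  6.559e+01] q [-31.2  10.5   9.9  89.4   0.   83.3] F [0.2 1.5 0.7] open 0.0557 g 0.0
tool shift [-0.0012 -0.0003  0.0987]
```

Request:
{"api": "servo_tool", "payload": {"moves": [[[0,0,0],[-0.0005,0,0.025],65],[[0,0,0],[0,0,0.025],65],[[0,0,0],[0,0,0.02],65],[[0,0,0],[0,0,0.015],65],[[0,0,0],[0,0,0.008],65],[[0,0,0],[0,0,0.003],65],[[0,0,0],[0,0,0],65]], "force": 50}}

```text
time: 15.65
ee_pos: [0.5098, -0.3094, 0.0789]
tcp_rot: [180.0, 0.0, 65.5]
wrist_force: [0.3, 0.1, -0.1]
opening: 0.0557
grasp_force: 0.0
```

Request:
{"api": "servo_tool", "payload": {"moves": [[[0,0,0],[0,0,0],45],[[0,0,0],[0,0,0],35],[[0,0,0],[0,0,0],28],[[0,0,0],[0,0,0],22],[[0,0,0],[0,0,0],16],[[0,0,0],[0,0,0],10],[[0,0,0],[0,0,0],0],[[0,0,0],[0,0,0],0]]}}

```text
time: 16.45
ee_pos: [0.5095, -0.3094, 0.0787]
tcp_rot: [-180.0, 0.0, 65.5]
wrist_force: [-2.5, 1.3, 4.7]
opening: 0.011
grasp_force: 50.4
```

Request:
{"api": "servo_tool", "payload": {"moves": [[[0,0,0],[0,-0.002,0],0],[[0,0,0],[0,-0.002,0],0],[[0,0,0],[0,-0.002,0],0],[[0,0,0],[0,-0.002,0],0],[[0,0,0],[0,-0.002,0],0],[[0,0,0],[0,-0.0015,0],0],[[0,0,0],[0,-0.001,0],0],[[0,0,0],[0,0,0],0],[[0,0,0],[0,0,0],0]]}}

```text
time: 17.35
ee_pos: [0.4998, -0.305, 0.0788]
tcp_rot: [179.8, -0.0, 65.5]
wrist_force: [8.2, -3.6, -2.2]
opening: 0.0113
grasp_force: 49.9
```

```bash
python3 -c "
from h import *
im,d=camera('scene');cv2.imwrite('pics/s4.png',cv2.resize(im[180:300,280:440,::-1],(800,600)))
for n in('fin','boom_end'): print(n,w(n,'scene'))
to([.5095,-.3094,.0787])"
```

```text
fin [([0.4987, -0.3065, 0.0922], 0.68)]
boom_end [([0.5129, -0.3122, 0.0604], 0.69)]
t 17.5 pos [ 0.4998 -0.305   0.0787] rpy [179.78  -0.    65.48] q [-31.4   9.3  -2.   78.5   0.   83.1] F [ 8.  -3.6 -1.9] open 0.0115 g 49.88858699798584
tool shift [0.     0.0106 0.0001]
```

View pics/s4.png

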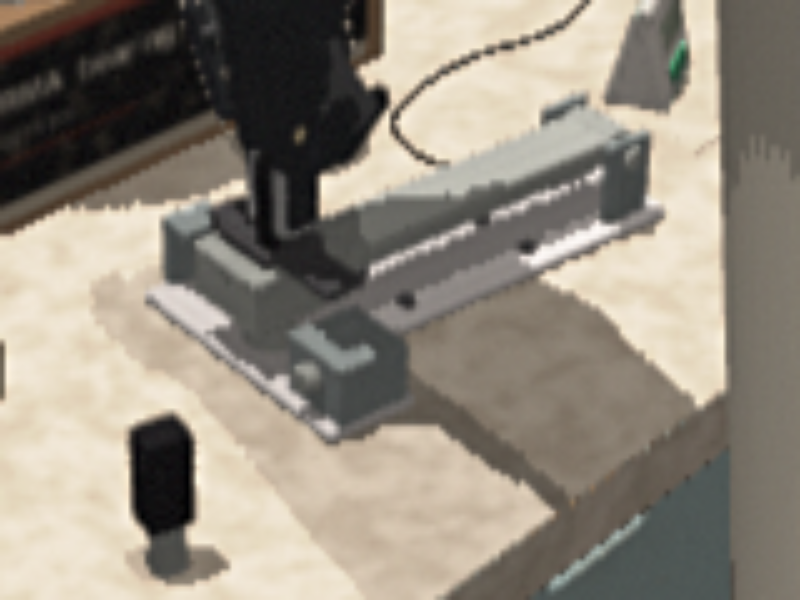

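The latch plate has moved about 10.6 mm towards the socket, held against about 9 N. I'll pull a little more.

Request:
{"api": "servo_tool", "payload": {"moves": [[[0,0,0],[0,-0.001,0],0],[[0,0,0],[0,-0.001,0],0],[[0,0,0],[0,-0.0005,0],0],[[0,0,0],[0,0,0],0],[[0,0,0],[0,0,0],0]]}}

```text
time: 18.0
ee_pos: [0.4977, -0.304, 0.0788]
tcp_rot: [179.8, -0.0, 65.5]
wrist_force: [9.0, -4.6, -1.8]
opening: 0.0113
grasp_force: 49.9
```

Request:
{"api": "servo_tool", "payload": {"moves": [[[0,1,0],[-0.0006,0,-0.0037],0],[[0,1,0],[-0.0006,0,-0.0037],0],[[0,1,0],[-0.0006,0,-0.0037],0],[[0,1,0],[-0.0006,0,-0.0037],0],[[0,0,0],[0,0,0],0]]}}

```text
time: 18.5
ee_pos: [0.4965, -0.3067, 0.0938]
tcp_rot: [179.8, -4.1, 65.5]
wrist_force: [8.8, -2.3, -3.2]
opening: 0.0113
grasp_force: 49.7
```

Request:
{"api": "servo_tool", "payload": {"moves": [[[0,2,0],[-0.0012,0,-0.0073],0],[[0,2,0],[-0.0012,0,-0.0073],0],[[0,2,0],[-0.0012,0,-0.0073],0],[[0,2,0],[-0.0012,0,-0.0073],0],[[0,2,0],[-0.0012,0,-0.0073],0],[[0,2,0],[-0.0012,0,-0.0073],0],[[0,2,0],[-0.0012,0,-0.0073],0],[[0,1.5,0],[-0.0009,0,-0.0055],0],[[0,1,0],[-0.0006,0,-0.0037],0],[[0,0,0],[0,0,0],0],[[0,0,0],[0,0,0],0],[[0,0,0],[0,0,0],0]]}}

```text
time: 19.7
ee_pos: [0.4872, -0.3264, 0.1498]
tcp_rot: [179.8, -20.5, 65.5]
wrist_force: [7.4, -5.8, -3.8]
opening: 0.0115
grasp_force: 49.6
```

```bash
python3 -c "
from h import *
im,d=camera('scene');cv2.imwrite('pics/s5.png',cv2.resize(im[180:300,280:440,::-1],(800,600)))
for n in('fin','boom_end','plug_mid'): print(n,w(n,'scene'))
to([.5095,-.3094,.0787])"
```

```text
fin [([0.4834, -0.3319, 0.1614], 0.62), ([0.5028, -0.33, 0.1334], 0.2)]
boom_end [([0.5043, -0.3274, 0.1331], 0.83), ([0.4532, -0.2796, 0.0462], 0.39)]
plug_mid [([0.4698, -0.1403, 0.0437], 0.64)]
t 19.9 pos [ 0.4871 -0.3263  0.1498] rpy [179.81 -20.45  65.54] q [-43.1  14.6  10.   91.9  19.4  70.3] F [ 8.5 -5.9 -3.6] open 0.0113 g 49.60400640964508
tool shift [-0.0017  0.0131  0.0753]
```

View pics/s5.png

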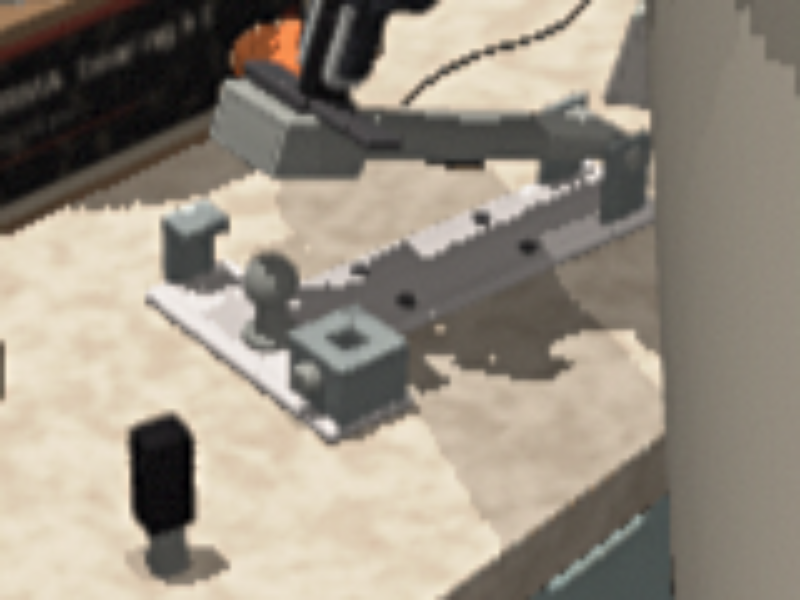

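The arm's end is clearly off the ball: the ball shows bare at (270,285), and the end is about 7 cm up. The plug stands on the worktop at (160,490), and the arm is still and gripped.

```bash
python3 -c "
from h import *
o=get_obs();print(o['qd'],o['ee_pos']);print(job_done())"
```

```text
[ 0.01442483  0.02458854 -0.06741316 -0.01484128  0.02848798  0.02696853] [ 0.48713473 -0.32634197  0.14977158]
the job is handed in; nothing more can be done
None
```

I handed the job in with the plug standing upright on the worktop clear of the stand and the arm's end held still in the gripper, about 7 cm off the ball; the cup, timer and bottle were left alone.

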